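# Light pad up one click

## Robot

A 7-joint arm with a two-finger parallel gripper is mounted at the origin on the work surface; the furniture and walls round the work are solid. World frame = base frame: x ahead of the robot, y to its left, z up, the work surface at z = 0. Lengths are in m, angles in degrees, forces in N, time in s.
With the tool pointing down it reaches from about 0.4 to 0.85 m from the base axis. Payload 6.9 kg.
Tool frame: the origin (TCP) lies at the very end of the fingers, on their centre line; the grasp point (between the pads) lies 19 mm behind it; z points along the fingers, y is the direction in which the jaws open and shut (so a half turn about z gives the same grasp; the last joint's range is limited). The gripper opens to 85 mm and grips with 20 to 120 N. Pads are 22 mm wide; open, the fingers measure 114 mm over their backs; the gripper's body (76 mm by 85 mm) begins 54 mm behind the grasp point. The pads swing forward as they close: fully open they stand 13 mm farther back than shut.
Start: joints at [-69.357, 29.078, -13.613, 85.955, 7.202, 65.827, -8.869], TCP at [0.158, 0.605, 0.231] pointing down, gripper open.
Joint ranges: [-176.47, 176.47], [-13.61, 117.27], [-81.72, 77.17], [0.22, 143.17], [-87.28, 267.28], [10, 112.55], [-165.47, 165.47]. Speed limits (degrees/s): [136.94, 136.94, 180, 180, 180, 180, 180].

## Interface

Orientations are given as a 3x3 rotation matrix whose columns are the frame's x, y, z axes.
In Python, from plant import bot gives the robot as it stands.
- The arm moves only by the tool jog_arm, never from a script. Its argument "steps" is one flat list of numbers, 5 for each row, row after row: the opening in per cent of the stroke, from 0 (shut) to 100 (fully open), then the shift along the world's x, y, z in m, then the turn about the world's z in rad. A call has 1 to 12 rows; each row is the pose to reach, as a shift and turn from the pose commanded when the call began; what a row does not reach only later rows make up. A row lasts 1/12 s, in which the tool goes at most 41.7 mm and 7.16 degrees, less where a joint would pass 70% of its speed; a pose out of reach is approached as far as the arm can. A call with a gripper value outside its range is refused whole. The fingers move at their own pace and stop on an object; "force" is the grip in N (left out, the last holds). Time passes only in rows, so rows that repeat a pose let the fingers close. It gives the time, the measured TCP pose, the force and the opening at its end, in the units of the state.
- bot.get_obs(): the state, without advancing time (a new reading comes with each control period).
- bot.grab_frame(name): name is "scene" or "side" or "wrist"; returns the picture (400x640x3 uint8, red, green, blue); there is no depth.
- bot.camera_params(name): a dict with "vertical_fov" (degrees; the focal length in pixels is half the picture's height over the tangent of half this angle, whatever the lens; pixels are square), "cx", "cy" (the principal point, pixels), "origin" and "orientation" of the camera in the world; the wrist camera has in their place "hand_eye" (4x4, takes a point from camera to tool coordinates, whose origin is the TCP and whose axes are the flange's). Camera axes: x right, y up, looking along -z (the intrinsics and any distortion apply to the point x, -y, -z); pixel columns grow to the right and rows downward; lengths in m; the calibration is good to about 2 mm. The wrist camera is an equidistant fisheye: a pixel r from the principal point sees the ray r / f radians off the axis. A picture is of the moment at which its call begins: read the wrist's pose just before it. camera_params takes no time and is no camera call.
- bot.hand_in(): hands the job in, once; it reports no verdict.
The state is a dict: "clock": time; "joints": joint angles; "joint_vel": joint speeds; "effort": joint torques, N m; "tool_pos": TCP position; "tcp_rot": TCP orientation; "force": force on the tool from outside, world axes, zero at the start; "ft_torque": the same for the moment, N m; "grip_width": opening from 0.0 (shut) to 1.0 (fully open).
Only numpy, scipy, OpenCV 4.12 (cv2) and the standard library are available. Lean on these libraries where they do the work, as an engineer would, in place of code of your own. Each camera call takes 0.05 s, during which the arm holds its last target. There are 200 camera calls.

## Task

Two identical light pads stand on the table; the one with the grey stone lying on it is to be switched from its first to its middle brightness. Press a fingertip on top of that pad's knurled black wheel and push the wheel away from you by one click only, so that it rests in its middle notch with its white mark on top. Do not pinch, lift or shove anything: both pads, the stone, the other pad's wheel and the things around stay as they are.

Things in the scene. Friction and masses are not known exactly. Their poses are not given: they have to be found in the camera images.
- pad_stone: grey plastic light pad, 140 (x) by 110 (y) by 46 mm high, 0.9 kg, loose; origin: centre of its underside; x points away from the robot (turned by up to 0.25 rad), z up. White diffuser, 80 by 94 mm, on the far part of its top; the wheel in the near part. This is the pad that carries the grey stone, the one to set.
- dial_stone (a joint): angle of that wheel, rad, range -0.1 to 1.5; grows as its top moves away from the robot (pad +x). Notches: 0 (start, white mark toward the robot), 0.7 (middle, mark on top), 1.4. Let go, it springs into the nearest notch; crests at 0.35 and 1.05. To turn it over a crest takes 0.035 N m (1.4 N along the rim), so 4 to 8 N of finger pressure; fingertip friction varies.
- dial_stone_top (a point): highest point of the rim of the wheel to turn, mid-width: 54 mm above the table, 8 mm above the pad top (fixed in the pad, pad axes; does not turn). Black knurled rubber wheel, radius 26 mm, 20 mm wide, on a level axle along pad y at x = -40, z = 28 mm of the pad; only its top 8 mm stands out. Its rim travels 18 mm per notch.
- pad_empty: grey plastic light pad, 140 (x) by 110 (y) by 46 mm high, 0.9 kg, loose; origin: centre of its underside; x points away from the robot (turned by up to 0.25 rad), z up. White diffuser, 80 by 94 mm, on the far part of its top; the wheel in the near part. This is the pad with nothing on it; leave it alone.
- dial_empty (a joint): the same wheel on the empty pad; starts in its first notch (0) and is to stay there
- stone_mid (a point): centre of the grey polished stone, 38 by 30 by 22 mm, lying loose on the diffuser of the pad to set; to be left alone
- gem_jar0: bystander: black round gem jar, 33 mm across, 22 mm high, with a green gem; origin: centre of its underside
- gem_jar1: bystander: the same kind of jar with a blue gem; origin: centre of its underside
- pink_stone: bystander: pink polished stone, 46 by 33 by 21 mm; origin: centre of its underside
- loupe: bystander: folding loupe, 25 by 45 by 14 mm; origin: centre of its underside

How it is judged (in metres and radians):
On the way:
1. the fingers, on the pad with the stone, turn its wheel out of the first notch (value of joint dial_stone above 0.12 rad and contact force between the fingers and pad_stone above 0.2 N), for 0.02 s.
At the end, for the whole second after the job is handed in: The wheel of the pad with the stone rests in its middle notch (0.7 within 0.1 rad), the other wheel in its first; both pads stand within 15 mm and the stone lies within 20 mm of where they were (value of joint dial_stone between 0.6 and 0.8 rad and velocity of joint dial_stone between -0.1 and 0.1 rad/s and value of joint dial_empty between -0.1 and 0.2 rad and distance of each of pad_stone, pad_empty from where it was at the start of the episode below 0.015 m and distance of stone_mid from where it was at the start of the episode below 0.02 m); the robot touches nothing.
It fails at once if the wheel goes past the middle notch over the next crest (1.05 rad) (value of joint dial_stone above 1.05 rad).
It fails at once if the empty pad's wheel is turned (0.25 rad) (value of joint dial_empty above 0.25 rad).
It fails at once if a pad is lifted (8 mm), tipped (0.1 rad) or shoved (15 mm) (height (world z) of any of pad_stone, pad_empty above 0.008 m or angle between any of pad_stone, pad_empty's own z axis and vertical above 0.1 rad or distance of any of pad_stone, pad_empty from where it was at the start of the episode above 0.015 m).
It fails at once if the stone is moved or lifted (20 mm) (distance of stone_mid from where it was at the start of the episode above 0.02 m).
It fails at once if a jar, the pink stone or the loupe is moved (20 mm) (distance of any of gem_jar0, gem_jar1, pink_stone, loupe from where it was at the start of the episode above 0.02 m).
It also fails if it takes over 32 s, if anything falls off the work surface, if the arm or the gripper's body presses on something with over 40 N, if the wrist force passes 120 N, or if a joint passes its speed limit or range.

## Working session

There is one attempt and no reset: what is moved stays moved. The work goes in short steps, Python scripts to look and compute and a tool call to move; the robot and the scene stay as the last step left them, time stands still between calls to the robot, and variables do not carry over. Pictures are saved under pics/ and viewed, about 8 in all and at most 12, crops included, and the job is handed in when it is done.

Besides the shell and the picture viewer there is one more tool, called after ">>>" as name(argument=value, ...) on one line, values as JSON. jog_arm: Moves the arm, as the interface text tells. Its arguments: {"type":"object","properties":{"steps":{"type":"array"},"force":{"type":"number"}},"required":["steps"]}

```bash
mkdir -p pics; cat > h.py <<'E'
import numpy as np, cv2
from plant import bot
def snap(n,f):
    im=bot.grab_frame(n); cv2.imwrite('pics/'+f,im[:,:,::-1]); return im
def ray(n,u,v):
    p=bot.camera_params(n); f=200/np.tan(np.radians(p['vertical_fov'])/2)
    d=np.array([(u-p['cx'])/f,-(v-p['cy'])/f,-1]); return np.array(p['origin']),np.array(p['orientation'])@d
def onz(n,u,v,z):
    o,d=ray(n,u,v); return o+d*(z-o[2])/d[2]
def proj(n,P):
    p=bot.camera_params(n); f=200/np.tan(np.radians(p['vertical_fov'])/2)
    c=np.array(p['orientation']).T@(np.array(P)-np.array(p['origin'])); return p['cx']-f*c[0]/c[2],p['cy']+f*c[1]/c[2]
E
python3 - <<'E'
from h import *
o=bot.get_obs(); print(o['clock'],o['tool_pos'],o['tcp_rot'],o['force'],o['grip_width'])
for n in('scene','side','wrist'):
    snap(n,n+'0.png'); print(n,bot.camera_params(n))
E
```

```text
0.0 [0.1574861  0.6043176  0.23041095] [[-9.67724627e-01  2.52009686e-01 -4.04396164e-04]
 [ 2.52010006e-01  9.67723053e-01 -1.74630475e-03]
 [-4.87422203e-05 -1.79185399e-03 -9.99998393e-01]] [0.18942103 0.27690809 0.85679103] 1.0006058028565792
scene {'vertical_fov': 49.040834174944834, 'cx': 316.5704185797409, 'cy': 200.85902043770258, 'origin': array([0.19878276, 0.4110676 , 0.72364688]), 'orientation': array([[-0.86974313,  0.36275827, -0.33459428],
       [-0.49335592, -0.65577279,  0.57145602],
       [-0.01211743,  0.66209401,  0.74932282]])}
side {'vertical_fov': 56.241713335703864, 'cx': 323.56332647842993, 'cy': 199.90849723086865, 'origin': array([ 0.33746955, -0.84293215,  0.52328682]), 'orientation': array([[ 0.98572563,  0.08063095, -0.14779588],
       [-0.16829178,  0.49681905, -0.85138047],
       [ 0.00478019,  0.86410039,  0.5032968 ]])}
wrist {'vertical_fov': 65.70646984690485, 'cx': 318.08356530891575, 'cy': 202.48971780396383, 'hand_eye': array([[-3.29417292e-04,  9.57667767e-01,  2.87875561e-01,
         7.32657344e-02],
       [ 9.99999802e-01,  4.69812163e-04, -4.18607048e-04,
        -2.96732818e-04],
       [-5.36133917e-04,  2.87875366e-01, -9.57667733e-01,
        -1.42632337e-01],
       [ 0.00000000e+00,  0.00000000e+00,  0.00000000e+00,
         1.00000000e+00]])}
```

View pics/scene0.png

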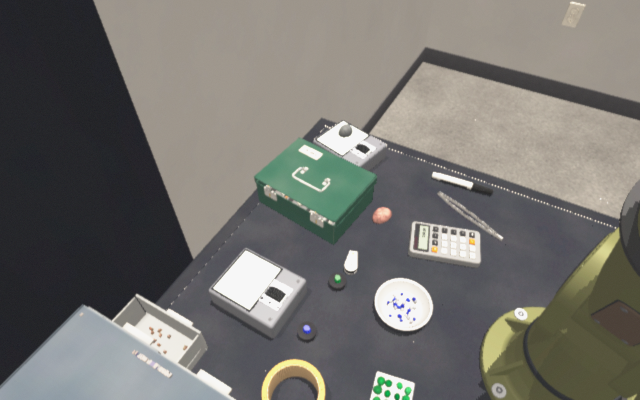

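View pics/side0.png

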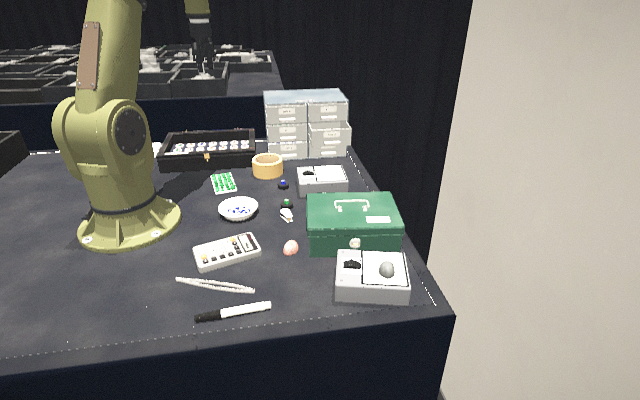

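The scene view shows the stone pad at about (350,147), partly behind the green case, with its wheel near (363,149). In the side view the pad is at (372,275) with the wheel near (352,265). The empty pad is at (258,290) in the scene view. I'll enlarge both views of the target pad.

```bash
python3 - <<'E'
from h import *
a=cv2.imread('pics/scene0.png')[105:205,300:400]; b=cv2.imread('pics/side0.png')[225:325,325:425]
c=np.hstack([cv2.resize(x,None,fx=4,fy=4,interpolation=cv2.INTER_CUBIC) for x in(a,b)]); cv2.imwrite('pics/crop.png',c)
print('wheel',onz('scene',363,149,.054),onz('side',352,265,.05))
for q in[(258,185),(376,181),(305,141),(330,222)]: print('case',q,onz('scene',*q,.08))
for q in[(307,195),(397,194),(401,232),(309,236),(352,201)]: print('case side',q,onz('side',*q,.09))
for q in [(313,254),(400,254)]: print('case bottom',onz('side',*q,0))
E
```

```text
wheel [ 0.48305787 -0.28743577  0.054     ] [ 0.48866038 -0.2979496   0.05      ]
case (258, 185) [ 0.61133748 -0.05962061  0.08      ]
case (376, 181) [ 0.40691241 -0.18531277  0.08      ]
case (305, 141) [ 0.59660638 -0.22217698  0.08      ]
case (330, 222) [ 0.43797269 -0.0459201   0.08      ]
case side (307, 195) [ 0.43010584 -0.0811244   0.09      ]
case side (397, 194) [ 0.64112129 -0.11043817  0.09      ]
case side (401, 232) [ 0.59669186 -0.26114645  0.09      ]
case side (309, 236) [ 0.41253269 -0.24484156  0.09      ]
case side (352, 201) [ 0.52816871 -0.12531297  0.09      ]
case bottom [ 0.42767999 -0.18972843  0.        ]
case bottom [ 0.61902299 -0.22121161  0.        ]
```

View pics/crop.png

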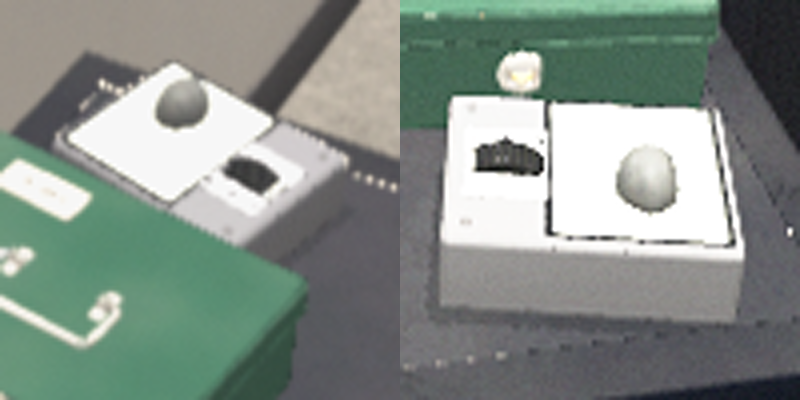

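```bash
python3 - <<'E'
from h import *
S=lambda n,l,z:[onz(n,*( (300+u/4,105+v/4) if n=='scene' else (325+(u-400)/4,225+v/4)),z)[:2] for u,v in l]
p=np.array(S('side',[(451,98),(443,243),(742,243),(717,108)],.046))
print('pad side\n',p.round(4),'sides',[np.linalg.norm(p[i]-p[i-1]).round(4) for i in range(4)])
d=np.array(S('side',[(551,102),(549,238),(733,243),(711,108)],.047))
e=np.array(S('scene',[(175,200),(275,122),(175,62),(60,135)],.047))
for nm,q in(('dif side',d),('dif scene',e)):
    x=(q[2]+q[3]-q[0]-q[1]); y=(q[0]+q[3]-q[1]-q[2]); th=np.arctan2(x[1],x[0]); th2=np.arctan2(-y[0],y[1])
    print(nm,q.mean(0).round(4),th.round(3),th2.round(3),[np.linalg.norm(q[i]-q[i-1]).round(4) for i in range(4)])
x=p[2]+p[3]-p[0]-p[1]; y=p[0]+p[3]-p[1]-p[2]; t1=np.arctan2(x[1],x[0]); t2=np.arctan2(-y[0],y[1]); c=p.mean(0)
print('pad',c.round(4),t1.round(3),t2.round(3)); t=(t1+t2)/2; print('top',c-.04*np.array([np.cos(t),np.sin(t)]))
print('wheel scene',S('scene',[(250,170)],.05),'side',S('side',[(509,155)],.05), 'front edge corner',S('scene',[(347,160),(175,62)],.046))
# case height: near-right top corner both views
for z in(.06,.08,.1,.12): print(z,onz('scene',376,180,z)[:2].round(3),onz('side',306,231,z)[:2].round(3), onz('side',307,195,z)[:2].round(3))
E
```

```text
pad side
 [[ 0.4723 -0.2408]
 [ 0.4473 -0.3448]
 [ 0.5816 -0.3671]
 [ 0.6051 -0.271 ]] sides [np.float64(0.1362), np.float64(0.107), np.float64(0.1361), np.float64(0.0988)]
dif side [ 0.549  -0.3108] -0.213 -0.259 [np.float64(0.0815), np.float64(0.1005), np.float64(0.0834), np.float64(0.0987)]
dif scene [ 0.5457 -0.3097] -0.237 -0.262 [np.float64(0.0868), np.float64(0.0912), np.float64(0.0807), np.float64(0.0974)]
pad [ 0.5266 -0.3059] -0.194 -0.238
top [ 0.48751603 -0.29736247]
wheel scene [array([ 0.48797364, -0.29568819])] side [array([ 0.49000732, -0.29440245])] front edge corner [array([ 0.44426788, -0.33472058]), array([ 0.57296163, -0.36736136])]
0.06 [ 0.415 -0.207] [ 0.414 -0.184] [ 0.437 -0.028]
0.08 [ 0.408 -0.188] [ 0.411 -0.213] [ 0.432 -0.064]
0.1 [ 0.402 -0.169] [ 0.407 -0.241] [ 0.428 -0.099]
0.12 [ 0.395 -0.151] [ 0.404 -0.27 ] [ 0.424 -0.134]
```

Both views agree. The wheel top is at about (0.488, -0.295), the pad yaw is about -0.235, and the pad sides measure about 136×103 mm against 140×110 nominal. The tool's x axis already lies along pad x. Next I shut the gripper and travel across, staying high.

>>> jog_arm(steps=[0,0.014,-0.0375,0.005,0,0,0.028,-0.075,0.01,0,0,0.042,-0.1125,0.01,0,0,0.056,-0.15,0.01,0,0,0.07,-0.1875,0.01,0,0,0.084,-0.225,0.01,0,0,0.098,-0.2625,0.01,0,0,0.112,-0.3,0.01,0,0,0.126,-0.3375,0.01,0,0,0.14,-0.375,0.01,0,0,0.154,-0.4125,0.01,0,0,0.165,-0.45,0.01,0])

```text
clock: 1.15
tool_pos: [0.323, 0.1528, 0.2414]
tcp_rot: [[-0.968, 0.252, 0.001], [0.252, 0.968, 0.0], [-0.001, 0.0, -1.0]]
force: [0.7, 0.5, -0.5]
grip_width: 0.001
```

>>> jog_arm(steps=[0,0.02,-0.035,0,0,0,0.04,-0.07,0,0,0,0.06,-0.105,0,0,0,0.08,-0.14,0,0,0,0.1,-0.175,0,0,0,0.115,-0.213,0,0,0,0.13,-0.25,0,0,0,0.14,-0.29,0,0,0,0.145,-0.33,0,0,0,0.15,-0.37,0,0.01,0,0.155,-0.41,0,0.02,0,0.157,-0.446,0,0.02])

```text
clock: 2.15
tool_pos: [0.4796, -0.2937, 0.241]
tcp_rot: [[-0.973, 0.232, -0.0], [0.232, 0.973, -0.0], [0.0, -0.0, -1.0]]
force: [1.0, -1.4, -0.1]
grip_width: -0.005
```

>>> jog_arm(steps=[0,0,0,-0.01,0,0,0,0,-0.04,0,0,0,0,-0.07,0,0,0,0,-0.1,0,0,0,0,-0.13,0,0,0,0,-0.15,0,0,0,0,-0.16,0,0,0,0,-0.16,0,0,0,0,-0.16,0])

```text
clock: 2.9
tool_pos: [0.4797, -0.2912, 0.0815]
tcp_rot: [[-0.973, 0.233, -0.0], [0.233, 0.973, 0.0], [0.0, -0.0, -1.0]]
force: [-0.4, 0.1, -0.6]
grip_width: -0.001
```

```bash
python3 - <<'E'
from h import *
o=bot.get_obs(); R=o['tcp_rot']; P=np.array(o['tool_pos']); print(o['clock'],P,R[0],o['force'],np.round(o['joints'],1))
w=snap('wrist','w1.png'); s=snap('side','s1.png')
print('tip px side',proj('side',P),'top px',proj('side',[.488,-.295,.054]))
c=cv2.resize(s[200:330,290:450],None,fx=2.5,fy=2.5)[:,:,::-1]
cv2.imwrite('pics/c1.png',np.hstack([c,cv2.resize(w[100:400,120:520],(400,325))[:,:,::-1]]))
E
```

```text
2.9 [ 0.47966932 -0.29123672  0.08152176] [-9.72540246e-01  2.32734598e-01 -2.75332256e-04] [-0.3568336   0.11931221 -0.5500244 ] [ 20.6  33.3  12.6 106.8 -10.5  41.  115.7]
tip px side (np.float64(347.292445392452), np.float64(250.38244573034157)) top px (np.float64(351.40186117005095), np.float64(262.45071175703936))
```

View pics/c1.png

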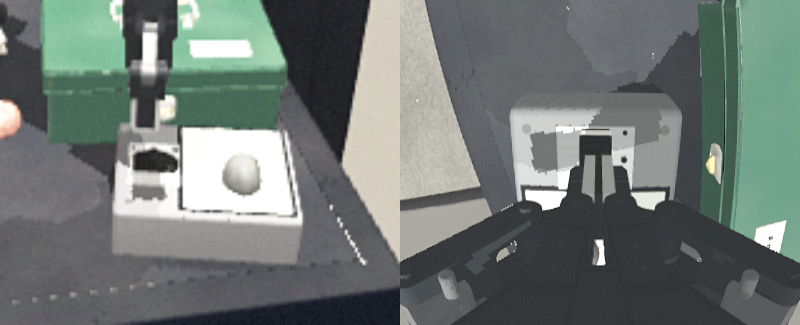

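The wrist view shows the closed fingertips laterally on the wheel line, wheel at crop (596,145). The side view shows the tip just above the wheel. I'll cross-check the wheel position with a wrist ray.

```bash
cat >> h.py <<'E'
def wray(u,v,z):
    o=bot.get_obs(); p=bot.camera_params('wrist'); f=200/np.tan(np.radians(p['vertical_fov'])/2)
    x,y=u-p['cx'],v-p['cy']; r=np.hypot(x,y); t=r/f
    d=np.array([np.sin(t)*x/r,-np.sin(t)*y/r,-np.cos(t)]); H=np.array(p['hand_eye']); R=np.array(o['tcp_rot'])
    c=R@H[:3,3]+np.array(o['tool_pos']); w=R@H[:3,:3]@d; return c+w*(z-c[2])/w[2]
E
python3 - <<'E'
from h import *
for q,z in(((300,226),.046),((332,226),.046),((316,226),.046),((232,206),.046),((400,206),.046)): print(q,wray(*q,z))
E
```

```text
(300, 226) [ 0.4737743  -0.30194341  0.046     ]
(332, 226) [ 0.47839216 -0.28263248  0.046     ]
(316, 226) [ 0.47607054 -0.29228115  0.046     ]
(232, 206) [ 0.45129549 -0.34014293  0.046     ]
(400, 206) [ 0.47562963 -0.23852815  0.046     ]
```

>>> jog_arm(steps=[0,0.003,-0.002,-0.01,0,0,0.004,-0.002,-0.02,0,0,0.004,-0.002,-0.024,0,0,0.004,-0.002,-0.024,0])

```text
clock: 3.33
tool_pos: [0.483, -0.2927, 0.056]
tcp_rot: [[-0.973, 0.233, -0.002], [0.233, 0.973, 0.001], [0.002, 0.001, -1.0]]
force: [-0.8, 0.4, 0.5]
grip_width: -0.0
```

>>> jog_arm(steps=[0,0,0,-0.001,0,0,0,0,-0.002,0,0,0,0,-0.002,0])

```text
clock: 3.58
tool_pos: [0.4836, -0.2933, 0.0553]
tcp_rot: [[-0.973, 0.233, 0.0], [0.233, 0.973, -0.0], [-0.0, -0.0, -1.0]]
force: [0.1, 0.3, -1.1]
grip_width: 0.001
```

>>> jog_arm(steps=[0,0,0,-0.001,0,0,0,0,-0.001,0,0,0,0,-0.001,0])

```text
clock: 3.83
tool_pos: [0.4836, -0.2932, 0.0544]
tcp_rot: [[-0.973, 0.233, 0.0], [0.233, 0.973, -0.0], [-0.0, -0.0, -1.0]]
force: [-0.0, -1.2, -0.5]
grip_width: -0.002
```

>>> jog_arm(steps=[0,0,0,-0.0007,0,0,0,0,-0.0007,0,0,0,0,-0.0007,0])

```text
clock: 4.08
tool_pos: [0.484, -0.2934, 0.054]
tcp_rot: [[-0.973, 0.233, 0.001], [0.233, 0.973, -0.001], [-0.001, -0.0, -1.0]]
force: [-0.9, 1.7, 4.6]
grip_width: 0.002
```

>>> jog_arm(steps=[0,0,0,-0.0007,0,0,0,0,-0.0007,0,0,0,0,-0.0007,0])

```text
clock: 4.33
tool_pos: [0.4846, -0.2936, 0.054]
tcp_rot: [[-0.973, 0.233, 0.002], [0.233, 0.973, -0.001], [-0.003, -0.0, -1.0]]
force: [0.4, 0.9, 9.2]
grip_width: 0.0
```

>>> jog_arm(steps=[0,0.001,-0.0002,-0.0002,0,0,0.002,-0.0005,-0.0002,0,0,0.003,-0.0007,-0.0002,0,0,0.004,-0.001,-0.0002,0,0,0.005,-0.0012,-0.0002,0,0,0.006,-0.0014,-0.0002,0,0,0.007,-0.0017,-0.0002,0,0,0.008,-0.0019,-0.0002,0,0,0.008,-0.0019,-0.0002,0])

```text
clock: 5.08
tool_pos: [0.4928, -0.2956, 0.054]
tcp_rot: [[-0.973, 0.233, 0.003], [0.233, 0.973, -0.001], [-0.003, -0.001, -1.0]]
force: [0.6, 0.4, 10.5]
grip_width: 0.001
```

```bash
python3 - <<'E'
from h import *
F=[]
s=snap('side','s2.png')
for i in range(4): F.append(bot.get_obs()['force']); bot.grab_frame('side')
print(np.mean(F,0),bot.get_obs()['tool_pos'])
w=snap('wrist','w2.png')
c=cv2.resize(s[220:320,325:425],(400,400),interpolation=cv2.INTER_CUBIC)
cv2.imwrite('pics/c2.png',np.hstack([c,cv2.resize(w[180:300,256:376],(400,400),interpolation=cv2.INTER_CUBIC)])[:,:,::-1])
E
```

```text
[ 0.27652331  0.88433795 10.95812138] [ 0.49279893 -0.29557314  0.05393063]
```

View pics/c2.png

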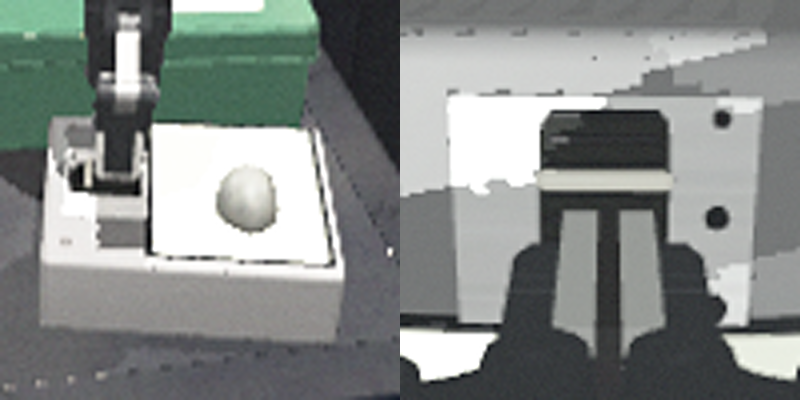

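The white mark is now visible on the wheel in the wrist view at crop (605,180), so the wheel is turning with the fingertip and the pad is in place. I ease the pressure and go on to about 17 mm of travel.

>>> jog_arm(steps=[0,0.001,-0.0002,-0.0003,0,0,0.002,-0.0005,-0.0003,0,0,0.003,-0.0007,-0.0002,0,0,0.004,-0.001,-0.0002,0,0,0.005,-0.0012,-0.0002,0,0,0.006,-0.0014,-0.0001,0,0,0.007,-0.0017,0,0,0,0.008,-0.0019,0,0,0,0.008,-0.0019,0,0])

```text
clock: 6.13
tool_pos: [0.5006, -0.2975, 0.0533]
tcp_rot: [[-0.973, 0.233, 0.002], [0.233, 0.973, -0.001], [-0.002, -0.001, -1.0]]
force: [1.9, 1.1, 6.1]
grip_width: 0.002
```

```bash
python3 - <<'E'
from h import *
o=bot.get_obs(); print(o['force'],o['tool_pos'])
w=snap('wrist','w3.png')
cv2.imwrite('pics/c3.png',cv2.resize(w[180:300,256:376],(400,400),interpolation=cv2.INTER_CUBIC)[:,:,::-1])
E
```

```text
[1.88474873 1.12150947 6.07030977] [ 0.50064977 -0.29753333  0.05328555]
```

View pics/c3.png

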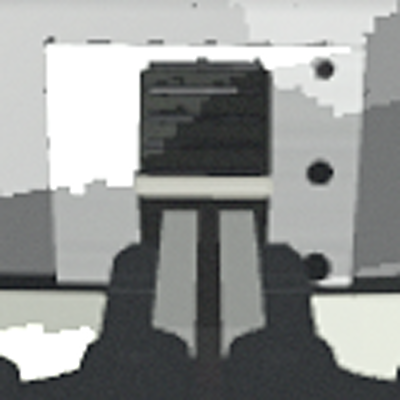

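The mark has moved along with the fingertip, 16.5 mm in all, so the wheel is past the crest at roughly 0.64 rad. I lift straight up.

>>> jog_arm(steps=[0,0,0,0.002,0,0,0,0,0.01,0,0,0,0,0.04,0,0,-0.02,0.005,0.07,0,0,-0.06,0.015,0.09,0,0,-0.08,0.02,0.1,0,0,-0.08,0.02,0.1,0,0,-0.08,0.02,0.1,0])

```text
clock: 6.85
tool_pos: [0.4186, -0.2769, 0.1539]
tcp_rot: [[-0.972, 0.234, 0.001], [0.234, 0.972, -0.0], [-0.001, 0.0, -1.0]]
force: [0.5, -0.5, 0.4]
grip_width: 0.001
```

```bash
python3 - <<'E'
from h import *
o=bot.get_obs(); print(o['force'],o['tool_pos'])
s=snap('side','s4.png'); c=snap('scene','sc4.png'); s0=cv2.imread('pics/side0.png')[:,:,::-1]
z=lambda i,y,x:cv2.resize(i[y:y+100,x:x+100],(400,400),interpolation=cv2.INTER_CUBIC)
cv2.imwrite('pics/c4.png',np.hstack([z(c,105,300),z(s,225,325)])[:,:,::-1])
d=(np.abs(s.astype(int)-s0).max(2)>40)
print('diff px: pad region',d[245:305,330:412].sum(),'empty pad',d[160:200,290:350].sum(),'small things',d[175:260,270:300].sum())
E
```

```text
[ 0.54285267 -0.51157729  0.40350677] [ 0.4185834  -0.27693322  0.15391079]
diff px: pad region 181 empty pad 717 small things 805
```

View pics/c4.png

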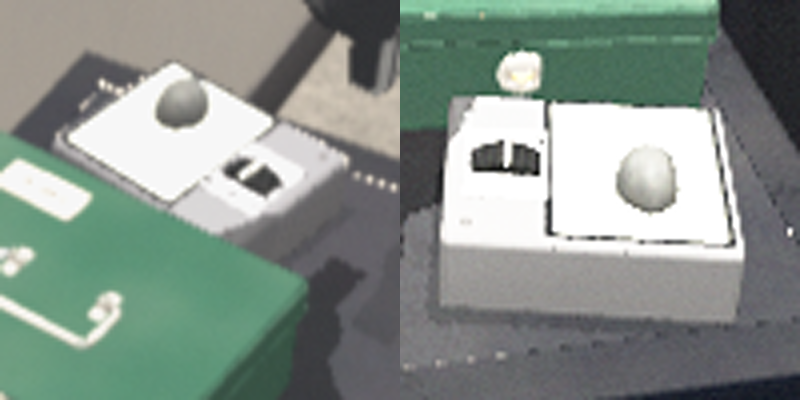

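Both views show the white mark on top, at (508,152) in the side crop and (252,175) in the scene crop. The pad and stone are at their earlier pixels. The empty-pad and small-things difference counts are high, most likely because the arm now stands in front of them in the side view. The arm never went near those things. Handing in.

```bash
python3 -c "
from plant import bot
print(bot.hand_in())"
```

```text
the job is handed in; nothing more can be done
None
```

I turned the stone pad's wheel one click with the closed fingertips. I pressed with about 6–11 N, pushed about 16.5 mm along the pad's x axis, lifted straight off and handed the job in.

- **Wheel, pad and stone:** the last pictures from the scene and side cameras show the white mark on top. The pad and stone are at the same pixels as before, and the force reading is back to about zero.
- **Finger pressure:** at about 11 N it was briefly above the 4–8 N suggested.
- **Not confirmed:** the image-difference counts for the empty pad (717 px) and the small things (805 px) were high. I put that down to the arm standing in front of them in the side view and did not check it with another picture. The arm never went near them.

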